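Load a pipe section into the ageing pressure cell and screw its captive cap down

ROBOT

A 7-joint arm with a two-finger parallel gripper is mounted at the origin on the work surface. World frame = base frame: x ahead of the robot, y to its left, z up, the work surface at z = 0. Lengths are in m, angles in rad, forces in N, time in s.
With the tool pointing down it reaches from about 0.425 to 0.875 m from the base axis. Payload 4.7 kg.
Tool frame: the origin (TCP) lies where the fingers leave the gripper's body, on its centre line; the fingertips stand 70 mm ahead of it and the grasp point (between the pads) lies 51 mm ahead of it (robot.tcp_to_tips is the distance from the TCP to the fingertips, in m); z points along the fingers, y is the line along which they close (so a half turn about z gives the same grasp; the last joint's range is limited). The gripper opens to 87 mm and grips with 3 to 60 N. Pads are 19 mm wide; open, the fingers measure 117 mm over their backs; the gripper's body (75 mm by 190 mm) begins 51 mm behind the grasp point.
Start: joints at [-1.286, 0.321, -0.07, 1.45, 0.023, 1.371, -0.057], TCP at [0.174, 0.626, 0.292] pointing down, gripper open.
Joint ranges: [-2.86, 2.86], [-0.3, 2.09], [-1.38, 1.24], [0.06, 2.45], [-1.56, 4.7], [0.09, 2.05], [-2.69, 2.69]. Speed limits (rad/s): [2.57, 2.57, 3.14, 3.14, 3.14, 3.14, 3.14].

INTERFACE

Orientations are given as a unit quaternion [x, y, z, w].
In Python, from workcell import robot gives the robot as it stands.
- The arm moves only by the tool play_rows, never from a script. Its argument "rows" is a list of rows, each an object with "offset": the shift along the tool's x, y, z in mm, a list of three; "dr": the turn, a rotation vector about the tool's x, y, z in rad, a list of three; "jaw": the opening, from -1 (shut) to 1 (fully open), so that 0 is half open. A call has 1 to 8 rows; each row shifts and turns the commanded pose from where the row before left it, along the tool's axes as they then stand; what a row does not reach is not made up. A row lasts 1/8 s, in which the tool goes at most 62.5 mm and 10.7 degrees, less where a joint would pass 70% of its speed; a pose out of reach is approached as far as the arm can. A call with a gripper value outside its range is refused whole. The fingers move at their own pace and stop on an object; the grip force is fixed at half the most. Time passes only in rows, so rows that do not move let the fingers close. It gives the time, the measured TCP pose, the force, the opening and the grip force at its end, in the units of the state.
- robot.read_state(): the state, without advancing time (a new reading comes with each control period).
- robot.grab_frame(name): name is "scene" or "top"; returns the picture (480x640x3 uint8, red, green, blue); there is no depth.
- robot.get_calibration(name): a dict with "mtx" (3x3 intrinsics, pixels), "distortion" ([k1, k2, p1, p2, k3] as OpenCV has them; the pictures are not rectified), "eye" and "attitude" of the camera in the world. Camera axes: x right, y down, z forward; pixel columns grow to the right and rows downward; lengths in m; the calibration is good to about 2 mm. A picture is of the moment at which its call begins. get_calibration takes no time and is no camera call.
- robot.job_done(): hands the job in; it is judged then, once.
The state is a dict: "t": time; "joints": joint angles; "qvel": joint speeds; "effort": joint torques, N m; "tcp_pos": TCP position; "orientation": TCP orientation; "wrist_force": force on the tool from outside, world axes, zero at the start; "ft_torque": the same for the moment, N m; "finger_gap": opening from 0.0 (shut) to 1.0 (fully open); "grip_force": force on a finger pad.
Only numpy, scipy, OpenCV 4.12 (cv2) and the standard library are available. Lean on these libraries where they do the work, as an engineer would, in place of code of your own. Each camera call takes 0.05 s, during which the arm holds its last target. There are 200 camera calls.

TASK

Slide the blue pipe section over the brass post inside the pressure cell until it stands on the cell floor. Then push the blue swing arm across until it stops in its catch, so that the captive cap is over the mouth, and screw the cap down fully home by turning its bar clockwise. Leave the other pipe sections and the things on the bench where they are.

Things in the scene. Friction and masses are not known exactly. Their poses are not given: they have to be found in the camera images.
- blue_pipe: loose blue plastic pipe section standing upright in the tray: outside diameter 28 mm, bore 22 mm, length 50 mm, about 30 g; origin at the centre of its lower end, z along its axis. Which of the tray's three places (80 mm apart) it has varies.
- grey_pipe: grey pipe section of the same size, origin alike, also standing in the tray; to be left alone
- orange_pipe: orange pipe section of the same size, origin alike, also standing in the tray; to be left alone
- tray: fixed shallow steel tray 115 x 255 mm with a rim 12 mm high and a floor 3 mm thick; origin under its centre, its long side along its own y
- cell: fixed steel pressure cell: base plate 225 x 124 x 12 mm (long side along the cell's own x) carrying a round vessel of outside diameter 104 mm (112 over the flange), bore 88 mm. Origin on the vessel's axis at the underside of the base plate. Above the origin: inner floor 24 mm, rim 80 mm. A small pressure gauge, top about 95 mm high, stands 74 mm from the axis along +y.
- post_top (a point): top of the brass post on the vessel's axis, 73 mm above the cell's origin (7 mm below the rim): 19 mm in diameter, the upper 7 mm tapering to 9 mm, so the pipe section has 1.5 mm of play all round. Between a seated pipe section and the vessel wall a ring 30 mm wide is free.
- post_foot (a point): centre of the vessel's inner floor, at the foot of the post, 24 mm above the cell's origin; the pipe section's origin belongs here, its top then 6 mm below the rim
- swing (a joint): angle in rad of the blue swing arm about its vertical pivot: 0 = home, over the vessel, against its stop in the catch (from the pivot along the cell's -x); grows counter-clockwise seen from above as it opens to the cell's -y side, up to 2.0. Starts at 1.5 to 1.8 and stays where it is left: 0.7 N m of friction, about 4.7 N at its tip.
- swing_pivot (a point): point on the arm's pivot axis at half the arm's height, 109 mm above the cell's origin and 85 mm from the vessel's axis along the cell's +x; the pivot column under it is 28 mm in diameter, its pin ends 11 mm above this point
- swing_tip (a point): point on the arm's centre line at half its height, 150 mm from the pivot axis, where it can be pushed; the arm is a bar 18 mm wide and 14 mm high (102 to 116 mm above the cell's origin) and ends 17 mm beyond this point. The cap hangs 85 mm from the pivot axis, 54 mm in radius.
- cap (a joint): turn of the captive cap in rad: grows clockwise seen from above (tightening); 0 = fully raised, 4.71 = at its stop, home on the rim. Starts at 0 to 0.8. Its threaded stem runs in the arm's eye, sinks 1.27 mm per rad (6 mm in all), turns with 0.1 N m (3 N at the bar's end) and stays where left. From about 1.6 rad its 83 mm plug enters the mouth (2.5 mm of play) and the arm is locked.
- cap_center (a point): point on the cap's axis at the middle of the turning bar: 138 mm above the cell's origin when raised, 132 mm when home. The cap is an aluminium disc 108 mm wide and 12 mm thick under the arm (top 98 mm above the origin when raised); its stem, 18 mm in diameter, rises through the arm to the bar's hub, 26 mm in diameter, its top 8 mm above this point.
- bar_end (a point): point on the turning bar 36 mm from the cap's axis, towards one end (with the cap at 0 the bar lies square across the arm, and with the arm home this end is on the cell's -y side). The bar is a level steel rod 12 mm in diameter and 84 mm long across the stem, with a red ball of 19 mm at each end; its underside is 16 mm above the arm's top when raised, 10 mm when home. Both ends serve equally.
- caliper: digital caliper lying on the bench, 200 mm long; leave alone
- wrench: wrench lying on the bench; leave alone
- beaker: glass beaker, 66 mm wide and 85 mm high; leave alone
- wash_bottle: white bottle, 64 mm wide and 160 mm high; leave alone
- logger: white data-logger box 70 x 125 x 26 mm; leave alone
- spare_seal: brick-red spare seal ring, 99 mm wide, 5 mm thick, on the bench; leave alone
- mass_ring: brass ring weight, 48 mm wide and 20 mm high; leave alone
- catch (a point): top of the catch, 122 mm above the cell's origin and 77 mm from the vessel's axis along the cell's -x: a dark steel pillar 20 x 14 mm with a lip, open to the cell's -y, into which the arm's end swings
There are look-alikes about, which are no part of the job. Of the things that look like the blue_pipe, take the one that is farthest from the robot's base at the start.

How it is judged:
By the outcome, as a careful person would: the job done as asked, in the order asked, and still so for the second after the job is handed in, with the robot touching nothing.
It also fails if it takes over 70 s, if anything falls off the work surface, if the arm or the gripper's body presses on something with over 40 N, if the wrist force passes 120 N, or if a joint passes its speed limit or range.

## Working session

There is one attempt and no reset: what is moved stays moved. The work goes in short steps, Python scripts to look and compute and a tool call to move; the robot and the scene stay as the last step left them, time stands still between calls to the robot, and variables do not carry over. Pictures are saved under pics/ and viewed, at most 10 in all, crops included, and the job is handed in when it is done.

Besides the shell and the picture viewer there is one more tool, called after "Emit:" as name(argument=value, ...), one argument or row to a line, values as JSON. play_rows: Moves the arm, as the interface text tells. Its arguments: {"type":"object","properties":{"rows":{"type":"array","items":{"type":"object","properties":{"offset":{"type":"array","items":{"type":"number"}},"dr":{"type":"array","items":{"type":"number"}},"jaw":{"type":"number"}}}}},"required":["rows"]}

```bash
ls; mkdir -p pics; python3 - <<'E'
from workcell import robot
import cv2,numpy as np
for n in("scene","top"):
    f=robot.grab_frame(n);cv2.imwrite(f"pics/{n}0.png",f[:,:,::-1]);print(n,robot.get_calibration(n))
print(robot.read_state())
E
```

```text
pics
scene {'mtx': array([[482.62001855,   0.        , 317.97598943],
       [  0.        , 482.62001855, 238.20961816],
       [  0.        ,   0.        ,   1.        ]]), 'distortion': array([-0.00866696,  0.        ,  0.        ,  0.        ,  0.        ]), 'eye': array([1.05781777, 0.49040289, 0.84105651]), 'attitude': array([ 0.35405366,  0.85697795, -0.34176357, -0.15307667])}
top {'mtx': array([[459.381773  ,   0.        , 312.64776881],
       [  0.        , 459.381773  , 251.01442227],
       [  0.        ,   0.        ,   1.        ]]), 'distortion': array([0.02176383, 0.        , 0.        , 0.        , 0.        ]), 'eye': array([ 0.4421557 , -0.01685654,  1.11195187]), 'attitude': array([ 0.71247283, -0.69791201,  0.04253588, -0.05909308])}
{'t': 0.1, 'joints': array([-1.28591286,  0.32172839, -0.07008499,  1.45151365,  0.02259327,
        1.3707784 , -0.05688883]), 'qvel': array([-0.00074377, -0.00267208, -0.00025776, -0.0030559 ,  0.0002987 ,
       -0.00066803,  0.00018457]), 'effort': array([-9.59384779e-04, -4.92571735e+01, -4.06200886e-01, -3.13399458e+01,
       -6.40389626e-02,  3.94365366e-02,  7.27302540e-05]), 'tcp_pos': array([0.17380891, 0.62596229, 0.29130383]), 'orientation': array([ 1.34960060e-01,  9.90850700e-01, -8.17610208e-04, -6.91499246e-05]), 'wrist_force': array([0.83710678, 0.37397767, 0.37785705]), 'ft_torque': array([0.0202087 , 0.0335802 , 0.04919114]), 'grip_force': 0.0, 'finger_gap': 1.0011342313289353}
```

View pics/scene0.png

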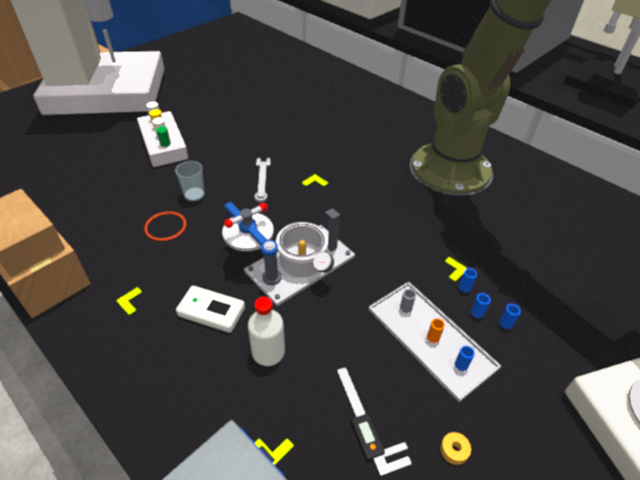

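View pics/top0.png

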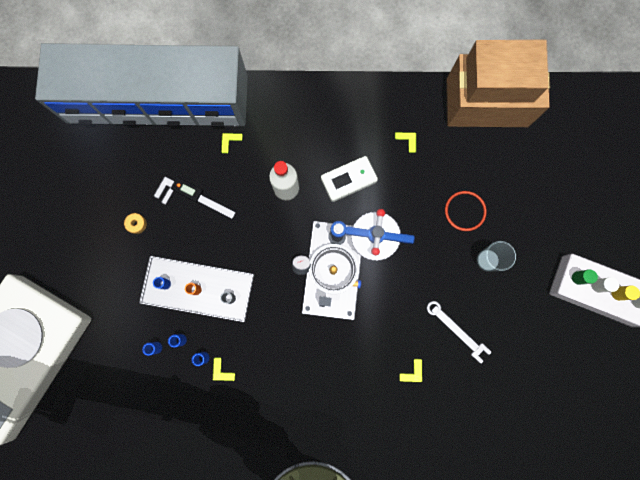

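The top view shows the blue pipe in the tray at (162,283), the cell axis near (333,269), the pivot at (338,230), the arm tip near (413,239), and red balls at (380,212) and (376,252). The other blue pipes near (150–200, 340–360) lie outside the tray and are nearer the base.

```bash
cat >h.py <<'E'
from workcell import robot
import cv2,numpy as np
from scipy.spatial.transform import Rotation as R
def ray(n,px):
    c=robot.get_calibration(n)
    u=cv2.undistortPoints(np.array([[px]],float),c["mtx"],c["distortion"])[0,0]
    return c["eye"],R.from_quat(c["attitude"]).as_matrix()@[u[0],u[1],1]
def onz(n,px,z):
    e,d=ray(n,px);return e+d*(z-e[2])/d[2]
def tri(p,q):
    (a,d),(b,e)=ray("top",p),ray("scene",q)
    s=np.linalg.lstsq(np.c_[d,-e],b-a,rcond=None)[0]
    return (a+d*s[0]+b+e*s[1])/2,np.linalg.norm(a+d*s[0]-b-e*s[1])
def pix(n,P):
    c=robot.get_calibration(n);r=R.from_quat(c["attitude"]).inv()
    return cv2.projectPoints((r.apply(np.atleast_2d(P)-c["eye"])),np.zeros(3),np.zeros(3),c["mtx"],c["distortion"])[0][:,0]
def blobs(f,lo,hi,amin=15):
    m=cv2.inRange(cv2.cvtColor(f,cv2.COLOR_RGB2HSV),lo,hi)
    n,l,s,c=cv2.connectedComponentsWithStats(m)
    return [(s[i].tolist(),c[i].round(1).tolist()) for i in range(1,n) if s[i][4]>=amin]
E
python3 - <<'E'
from h import *
t=cv2.imread("pics/top0.png")[:,:,::-1];s=cv2.imread("pics/scene0.png")[:,:,::-1]
for n,f in(("top",t),("scene",s)):
    print(n,"blue");[print(b) for b in blobs(f,(100,150,60),(125,255,255))]
    print(n,"red");[print(b) for b in blobs(f,(0,180,100),(4,255,255))]
a=cv2.resize(t[195:330,290:425],None,fx=4.4,fy=4.4,interpolation=cv2.INTER_CUBIC)
cv2.imwrite("pics/c1.png",a[:,:,::-1])
b=cv2.resize(s[185:310,205:365],None,fx=4.5,fy=4.5,interpolation=cv2.INTER_CUBIC)
cv2.imwrite("pics/c2.png",b[:,:,::-1])
E
```

```text
top blue
([44, 102, 53, 11, 370], [69.7, 106.7])
([92, 103, 51, 11, 396], [117.5, 107.4])
([140, 103, 49, 12, 399], [164.4, 108.3])
([187, 105, 47, 10, 371], [210.7, 109.0])
([331, 221, 30, 16, 177], [345.0, 230.1])
([380, 233, 35, 11, 249], [399.3, 237.5])
([153, 277, 17, 12, 148], [161.1, 282.8])
([358, 280, 3, 8, 16], [359.2, 283.9])
([167, 334, 20, 14, 210], [176.6, 340.2])
([142, 342, 20, 14, 224], [151.4, 348.2])
([191, 352, 19, 15, 195], [199.7, 358.6])
top red
([274, 161, 13, 14, 143], [280.3, 167.5])
([379, 210, 6, 6, 17], [382.1, 212.5])
scene blue
([93, 0, 138, 51, 4257], [155.6, 19.1])
([224, 202, 16, 14, 138], [231.8, 208.7])
([239, 220, 38, 37, 339], [257.2, 237.2])
([459, 267, 19, 26, 320], [467.7, 279.7])
([471, 292, 20, 27, 363], [480.3, 304.8])
([499, 303, 22, 27, 384], [509.5, 315.6])
([456, 346, 18, 24, 296], [464.3, 357.5])
scene red
([259, 203, 9, 9, 47], [263.5, 206.1])
([224, 219, 9, 8, 45], [227.8, 222.6])
([254, 296, 19, 18, 249], [263.0, 304.7])
```

View pics/c1.png

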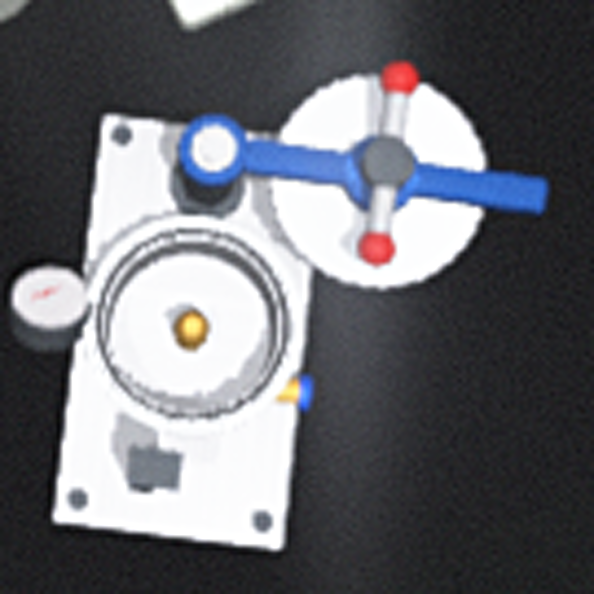

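View pics/c2.png

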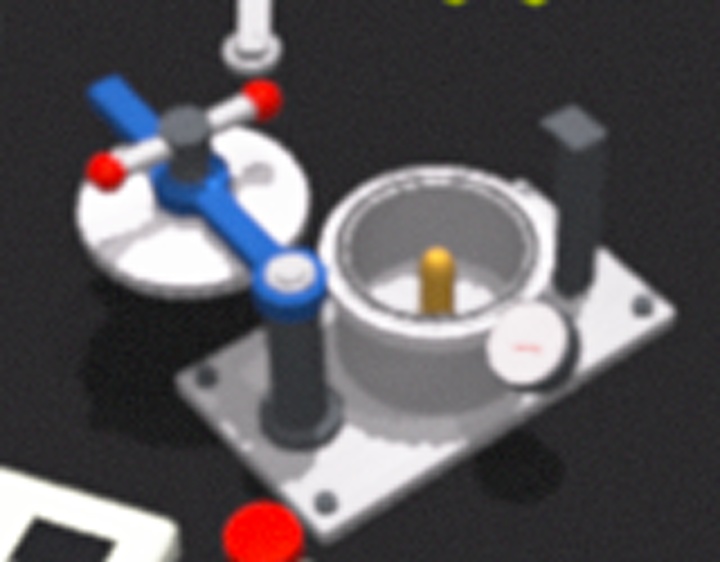

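The crops show the post top at (190,328) in c1 and (437,256) in c2. The pivot pin top is at (215,147) and (291,268), the catch top at (165,468) and (574,125), and the balls at (400,77)/(377,247) and (106,170)/(262,99).

```bash
python3 - <<'E'
from h import *
np.set_printoptions(precision=4,suppress=True)
T=lambda x,y:((x+.5)/4.4-.5+290,(y+.5)/4.4-.5+195)
S=lambda x,y:((x+.5)/4.5-.5+205,(y+.5)/4.5-.5+185)
for n,a,b,z in[("post",(190,328),(437,250),.073),("pivot",(215,147),(291,268),.120),("catch",(157,468),(574,125),.122),
 ("ballA",(400,77),(106,170),.138),("ballB",(377,247),(262,99),.138),("armend",(547,195),(105,85),.116),("hub",(388,160),(186,122),.146)]:
    print(n,onz("top",T(*a),z),onz("scene",S(*b),z),*tri(T(*a),S(*b)))
t=cv2.imread("pics/top0.png")[:,:,::-1];s=cv2.imread("pics/scene0.png")[:,:,::-1]
# rim: inner ring centre by eye; pipe top in tray: blob extents
for c in[(195,325)]: print("rim",onz("top",T(*c),.08))
for f,n,box in((t,"top",(145,265,180,300)),(s,"scene",(445,335,485,380))):
    x0,y0,x1,y1=box;a=cv2.resize(f[y0:y1,x0:x1],None,fx=8,fy=8,interpolation=cv2.INTER_CUBIC);
    a=cv2.resize(a,(320,320)) ;print(n,(x1-x0),(y1-y0)); globals()[n]=a
cv2.imwrite("pics/c3.png",np.hstack([top,scene])[:,:,::-1])
print(onz("top",(161.1,282.8),.053))
E
```

```text
post [ 0.5517 -0.0375  0.073 ] [ 0.5493 -0.0399  0.073 ] [ 0.5514 -0.0375  0.0763] 0.0003226102070082759
pivot [ 0.6377 -0.0475  0.12  ] [ 0.6359 -0.0456  0.12  ] [ 0.6367 -0.0466  0.1202] 0.0026119543977641576
catch [ 0.4777 -0.0215  0.122 ] [ 0.4758 -0.0201  0.122 ] [ 0.4769 -0.0206  0.1226] 0.002339517937789504
ballA [ 0.6707 -0.1372  0.138 ] [ 0.6663 -0.1386  0.138 ] [ 0.6691 -0.136   0.1419] 0.0020435365236396138
ballB [ 0.5861 -0.1262  0.138 ] [ 0.5828 -0.1254  0.138 ] [ 0.5849 -0.125   0.1399] 0.002809077944609776
armend [ 0.6171 -0.2127  0.116 ] [ 0.617  -0.2065  0.116 ] [ 0.6161 -0.2118  0.1127] 0.004410650597016213
hub [ 0.6276 -0.1305  0.146 ] [ 0.6241 -0.131   0.146 ] [ 0.6264 -0.1294  0.1487] 0.0020382654896692084
rim [ 0.5525 -0.0399  0.08  ]
top 35 35
scene 40 45
[0.5142 0.3593 0.053 ]
```

View pics/c3.png

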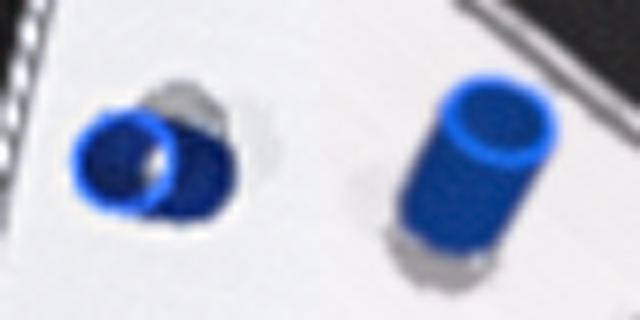

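The pipe's top ring is centred at about (158.2,282.1) in top and (466.8,351.5) in scene.

```bash
python3 - <<'E'
from h import *
np.set_printoptions(precision=4,suppress=True)
T=lambda x,y:((x+.5)/4.4-.5+290,(y+.5)/4.4-.5+195)
S=lambda x,y:((x+.5)/4.5-.5+205,(y+.5)/4.5-.5+185)
print("pipe",onz("top",(158.2,282.1),.053),onz("scene",(466.8,351.5),.053),tri((158.2,282.1),(466.8,351.5)))
c=[onz("top",T(*p),.012) for p in((103,115),(55,520),(283,550))];print(*c)
d=c[0]-c[1];print("yaw",np.arctan2(d[1],d[0]),"center",(c[0]+c[2])/2)
c=[onz("scene",S(*p),.012) for p in((676,312),(325,540),(177,380))];print(*c)
d=c[1]-c[0];print("yaw",np.arctan2(d[1],d[0]),"center",(c[0]+c[2])/2)
# fit flange ellipse edges in scene/top
print("rim scene",onz("scene",S(437,250),.08), "rimtop",onz("top",T(196,325),.08))
for z,r in((.08,.044),(.08,.056)):
  for n in("top","scene"):
    P=np.array([[.552+r*np.cos(a),-.039+r*np.sin(a),z] for a in np.arange(0,6.28,1.5708)])
    p=pix(n,P);k=4.4 if n=="top" else 4.5;o=(290,195) if n=="top" else (205,185)
    print(n,r,((p-o+.5)*k-.5).round().tolist())
f=cv2.imread("pics/top0.png")
E
```

```text
pipe [0.5157 0.3662 0.053 ] [0.5154 0.3677 0.053 ] (array([0.5154, 0.3671, 0.0523]), np.float64(0.0013292408574096294))
[0.676  0.0115 0.012 ] [0.4526 0.0325 0.012 ] [ 0.4394 -0.0904  0.012 ]
yaw -0.0936169110003438 center [ 0.5577 -0.0395  0.012 ]
[0.4515 0.0357 0.012 ] [0.6768 0.0163 0.012 ] [ 0.6639 -0.1079  0.012 ]
yaw -0.08565114253495325 center [ 0.5577 -0.0361  0.012 ]
rim scene [ 0.554  -0.0351  0.08  ] rimtop [ 0.5525 -0.0404  0.08  ]
top 0.044 [[195.0, 241.0], [108.0, 324.0], [192.0, 412.0], [279.0, 328.0]]
scene 0.044 [[368.0, 290.0], [499.0, 291.0], [498.0, 199.0], [373.0, 198.0]]
top 0.056 [[195.0, 218.0], [84.0, 324.0], [192.0, 436.0], [303.0, 328.0]]
scene 0.056 [[349.0, 303.0], [516.0, 305.0], [515.0, 187.0], [356.0, 186.0]]
```

```bash
cat >>h.py <<'E'
def to(P,phi=None):
    s=robot.read_state();r=R.from_quat(s["orientation"]);M=r.as_matrix()
    print("t",round(s["t"],2),"tcp",s["tcp_pos"].round(4),"phi",round(np.arctan2(M[0,1],M[1,1]),4),"tilt",M[:,2].round(4),"F",s["wrist_force"].round(1),"gap mm",round(87*s["finger_gap"],1))
    print("offset mm",(r.inv().apply(np.array(P)-s["tcp_pos"])*1000).round(1))
E
```

Emit:
play_rows(
  rows=[
    {"offset": [0,0,0],"dr": [0,0,0.09],"jaw": 0.3},
    {"offset": [-58,-17,10],"dr": [0,0,0],"jaw": 0.3},
    {"offset": [-58,-17,10],"dr": [0,0,0],"jaw": 0.3},
    {"offset": [-58,-17,10],"dr": [0,0,0],"jaw": 0.3},
    {"offset": [-58,-17,10],"dr": [0,0,0],"jaw": 0.3},
    {"offset": [-58,-17,10],"dr": [0,0,0],"jaw": 0.3},
    {"offset": [-58,-17,10],"dr": [0,0,0],"jaw": 0.3},
    {"offset": [-55,-17,10],"dr": [0,0,0],"jaw": 0.3},
  ],
)

```text
t: 1.1
tcp_pos: [0.5103, 0.3711, 0.2216]
orientation: [0.18, 0.984, -0.0, -0.0]
wrist_force: [-0.1, 0.5, 0.3]
finger_gap: 0.65
grip_force: 0.0
```

```bash
python3 -c "
from h import *
to([.5155,.367,.14])"
```

```text
t 1.1 tcp [0.5103 0.3711 0.2216] phi 0.361 tilt [-2.e-04 -3.e-04 -1.e+00] F [-0.1  0.5  0.3] gap mm 56.6
offset mm [-6.3 -2.  81.6]
```

Emit:
play_rows(
  rows=[
    {"offset": [0,0,40],"dr": [0,0,0],"jaw": 0.3},
    {"offset": [0,0,38],"dr": [0,0,0],"jaw": 0.3},
    {"offset": [0,0,0],"dr": [0,0,0],"jaw": 0.3},
  ],
)

```text
t: 1.48
tcp_pos: [0.5068, 0.3711, 0.1405]
orientation: [0.179, 0.984, -0.003, -0.003]
wrist_force: [0.5, 0.4, 0.5]
finger_gap: 0.65
grip_force: 0.0
```

```bash
python3 - <<'E'
from h import *
to([.5155,.367,.096])
t=robot.grab_frame("top");s=robot.grab_frame("scene")
a=cv2.resize(t[255:310,130:210],(480,330));b=cv2.resize(s[320:385,425:505],(320,260))
c=np.zeros((330,800,3),np.uint8);c[:,:480]=a;c[:260,480:]=b
cv2.imwrite("pics/g1.png",c[:,:,::-1])
E
```

```text
t 1.48 tcp [0.5068 0.3711 0.1405] phi 0.3608 tilt [-0.0062 -0.0051 -1.    ] F [0.5 0.4 0.5] gap mm 56.6
offset mm [-9.7 -0.5 44.5]
```

View pics/g1.png

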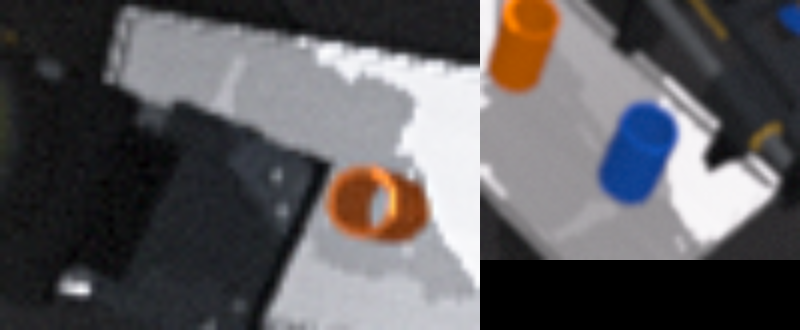

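The scene view shows the blue pipe free, with the fingers still above and about 9 mm behind it. The top view is blocked by the gripper.

Emit:
play_rows(
  rows=[
    {"offset": [-9.7,-0.5,0],"dr": [0,0,0],"jaw": 0.3},
    {"offset": [0,0,0],"dr": [0,0,0],"jaw": 0.3},
  ],
)

```text
t: 1.82
tcp_pos: [0.5198, 0.3685, 0.1461]
orientation: [0.18, 0.984, 0.001, 0.001]
wrist_force: [-0.8, -0.9, -0.6]
finger_gap: 0.654
grip_force: 0.0
```

```bash
python3 -c "
from h import *
to([.5155,.367,.096])"
```

```text
t 1.82 tcp [0.5198 0.3685 0.1461] phi 0.3622 tilt [ 0.0031  0.0014 -1.    ] F [-0.8 -0.9 -0.6] gap mm 56.9
offset mm [ 3.6 -3.  50.1]
```

Emit:
play_rows(
  rows=[
    {"offset": [1.7,-2.6,0],"dr": [0,0,0],"jaw": 0.3},
    {"offset": [0,0,12],"dr": [0,0,0],"jaw": 0.3},
    {"offset": [0,0,12],"dr": [0,0,0],"jaw": 0.3},
    {"offset": [0,0,12],"dr": [0,0,0],"jaw": 0.3},
    {"offset": [0,0,11],"dr": [0,0,0],"jaw": 0.3},
    {"offset": [0,0,0],"dr": [0,0,0],"jaw": 0.3},
    {"offset": [0,0,0],"dr": [0,0,0],"jaw": 0.3},
  ],
)

```text
t: 2.7
tcp_pos: [0.5155, 0.3672, 0.0975]
orientation: [0.179, 0.984, 0.0, 0.0]
wrist_force: [-0.1, 0.3, -0.3]
finger_gap: 0.648
grip_force: 0.0
```

```bash
python3 -c "
from h import *
to([.5155,.367,.096])"
```

```text
t 2.7 tcp [0.5155 0.3672 0.0975] phi 0.3608 tilt [ 4.e-04  3.e-04 -1.e+00] F [-0.1  0.3 -0.3] gap mm 56.4
offset mm [-0.  -0.2  1.5]
```

Well settled. Close and lift.

Emit:
play_rows(
  rows=[
    {"offset": [0,0,1],"dr": [0,0,0],"jaw": -1},
    {"offset": [0,0,0],"dr": [0,0,0],"jaw": -1},
    {"offset": [0,0,0],"dr": [0,0,0],"jaw": -1},
    {"offset": [0,0,0],"dr": [0,0,0],"jaw": -1},
    {"offset": [0,0,-20],"dr": [0,0,0],"jaw": -1},
    {"offset": [0,0,-30],"dr": [0,0,0],"jaw": -1},
    {"offset": [0,0,-40],"dr": [0,0,0],"jaw": -1},
    {"offset": [0,0,-30],"dr": [0,0,0],"jaw": -1},
  ],
)

```text
t: 3.7
tcp_pos: [0.5159, 0.3673, 0.2199]
orientation: [0.179, 0.984, 0.001, 0.001]
wrist_force: [-0.8, 0.8, -1.0]
finger_gap: 0.315
grip_force: 30.0
```

```bash
python3 -c "
from h import *
to([.5515,-.0385,.216])"
```

```text
t 3.7 tcp [0.5159 0.3673 0.2199] phi 0.3609 tilt [ 0.0026  0.0021 -1.    ] F [-0.8  0.8 -1. ] gap mm 27.4
offset mm [-176.6 -367.1    3.1]
```

Emit:
play_rows(
  rows=[
    {"offset": [-12,-25,0],"dr": [0,0,0],"jaw": -1},
    {"offset": [-24,-50,0],"dr": [0,0,0],"jaw": -1},
    {"offset": [-27,-56,0],"dr": [0,0,0],"jaw": -1},
    {"offset": [-27,-56,0],"dr": [0,0,0],"jaw": -1},
    {"offset": [-27,-56,0],"dr": [0,0,0],"jaw": -1},
    {"offset": [-27,-56,0],"dr": [0,0,0],"jaw": -1},
    {"offset": [-20,-42,0],"dr": [0,0,0],"jaw": -1},
    {"offset": [-12.6,-26,0],"dr": [0,0,0],"jaw": -1},
  ],
)

```text
t: 4.7
tcp_pos: [0.5511, -0.0421, 0.2181]
orientation: [0.181, 0.983, 0.0, 0.001]
wrist_force: [0.9, 0.8, 0.8]
finger_gap: 0.313
grip_force: 30.0
```

Emit:
play_rows(
  rows=[
    {"offset": [0,0,10],"dr": [0,0,0],"jaw": -1},
    {"offset": [0,0,10],"dr": [0,0,0],"jaw": -1},
    {"offset": [0,0,0],"dr": [0,0,0],"jaw": -1},
    {"offset": [0,0,0],"dr": [0,0,0],"jaw": -1},
    {"offset": [0,0,0],"dr": [0,0,0],"jaw": -1},
  ],
)

```text
t: 5.32
tcp_pos: [0.5513, -0.0381, 0.1966]
orientation: [0.179, 0.984, 0.0, 0.0]
wrist_force: [-0.3, -0.6, -0.4]
finger_gap: 0.316
grip_force: 30.0
```

```bash
python3 - <<'E'
from h import *
to([.5515,-.0385,.180])
s=robot.grab_frame("scene");t=robot.grab_frame("top")
a=cv2.resize(s[165:310,215:375],(480,435));b=cv2.resize(t[195:330,290:405],(320,376))
c=np.zeros((435,800,3),np.uint8);c[:,:480]=a;c[:376,480:]=b
cv2.imwrite("pics/g2.png",c[:,:,::-1])
E
```

```text
t 5.33 tcp [ 0.5513 -0.0381  0.1966] phi 0.3597 tilt [ 5.e-04  2.e-04 -1.e+00] F [-0.3 -0.6 -0.4] gap mm 27.5
offset mm [-0.4 -0.3 16.6]
```

View pics/g2.png

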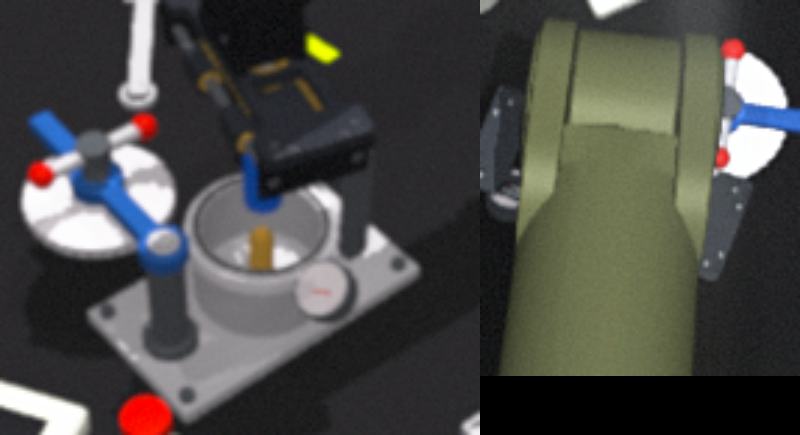

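The pipe hangs over the post: in the crop its lower end is at about (263,205) and the post at (261,232). I'll lower it in small steps.

Emit:
play_rows(
  rows=[
    {"offset": [0,0,10],"dr": [0,0,0],"jaw": -1},
    {"offset": [0,0,10],"dr": [0,0,0],"jaw": -1},
    {"offset": [0,0,8],"dr": [0,0,0],"jaw": -1},
    {"offset": [0,0,6],"dr": [0,0,0],"jaw": -1},
    {"offset": [0,0,4],"dr": [0,0,0],"jaw": -1},
    {"offset": [0,0,0],"dr": [0,0,0],"jaw": -1},
  ],
)

```text
t: 6.18
tcp_pos: [0.5511, -0.0387, 0.1581]
orientation: [0.179, 0.984, 0.0, 0.0]
wrist_force: [0.9, 0.1, -0.4]
finger_gap: 0.316
grip_force: 30.0
```

Emit:
play_rows(
  rows=[
    {"offset": [0,0,3],"dr": [0,0,0],"jaw": -1},
    {"offset": [0,0,0],"dr": [0,0,0],"jaw": -1},
  ],
)

```text
t: 6.42
tcp_pos: [0.5511, -0.0387, 0.1553]
orientation: [0.179, 0.984, 0.0, 0.0]
wrist_force: [0.7, -0.3, -0.8]
finger_gap: 0.317
grip_force: 30.0
```

```bash
python3 -c "
from h import *
to([.5515,-.0385,.117]);print(robot.read_state()['ft_torque'])"
```

```text
t 6.42 tcp [ 0.5511 -0.0387  0.1553] phi 0.3608 tilt [ 4.e-04  1.e-04 -1.e+00] F [ 0.7 -0.3 -0.8] gap mm 27.6
offset mm [-0.2  0.3 38.3]
[ 0.01571508 -0.11668162  0.00947132]
```

Emit:
play_rows(
  rows=[
    {"offset": [0,0,4],"dr": [0,0,0],"jaw": -1},
    {"offset": [0,0,4],"dr": [0,0,0],"jaw": -1},
    {"offset": [0,0,4],"dr": [0,0,0],"jaw": -1},
    {"offset": [0,0,0],"dr": [0,0,0],"jaw": -1},
  ],
)

```text
t: 6.92
tcp_pos: [0.5511, -0.0387, 0.1429]
orientation: [0.179, 0.984, 0.0, 0.0]
wrist_force: [0.9, 0.2, -0.8]
finger_gap: 0.315
grip_force: 30.0
```

```bash
python3 -c "
from h import *
to([.5515,-.0385,.117]);print(robot.read_state()['ft_torque'])"
```

```text
t 6.92 tcp [ 0.5511 -0.0387  0.1429] phi 0.3608 tilt [ 2.e-04 -0.e+00 -1.e+00] F [ 0.9  0.2 -0.8] gap mm 27.4
offset mm [-0.3  0.3 25.9]
[-0.01090389 -0.34314436 -0.00306363]
```

Emit:
play_rows(
  rows=[
    {"offset": [-0.8,0.3,3],"dr": [0,0,0],"jaw": -1},
    {"offset": [0,0,4],"dr": [0,0,0],"jaw": -1},
    {"offset": [0,0,4],"dr": [0,0,0],"jaw": -1},
    {"offset": [0,0,0],"dr": [0,0,0],"jaw": -1},
  ],
)

```text
t: 7.42
tcp_pos: [0.5515, -0.0387, 0.1317]
orientation: [0.179, 0.984, -0.0, -0.0]
wrist_force: [-0.2, -0.8, -0.7]
finger_gap: 0.313
grip_force: 30.0
```

```bash
python3 -c "
from h import *
to([.5515,-.0385,.117]);print(robot.read_state()['ft_torque'])"
```

```text
t 7.42 tcp [ 0.5515 -0.0387  0.1317] phi 0.3608 tilt [-9.e-04 -0.e+00 -1.e+00] F [-0.2 -0.8 -0.7] gap mm 27.2
offset mm [ 0.1  0.2 14.7]
[-0.01899268  0.03605578 -0.01411555]
```

Emit:
play_rows(
  rows=[
    {"offset": [0,0,4],"dr": [0,0,0],"jaw": -1},
    {"offset": [0,0,4],"dr": [0,0,0],"jaw": -1},
    {"offset": [0,0,3],"dr": [0,0,0],"jaw": -1},
    {"offset": [0,0,0],"dr": [0,0,0],"jaw": -1},
  ],
)

```text
t: 7.92
tcp_pos: [0.5517, -0.0387, 0.1209]
orientation: [0.179, 0.984, -0.0, -0.0]
wrist_force: [1.1, 0.5, 0.4]
finger_gap: 0.318
grip_force: 30.0
```

Emit:
play_rows(
  rows=[
    {"offset": [0,0,2],"dr": [0,0,0],"jaw": -1},
    {"offset": [0,0,1],"dr": [0,0,0],"jaw": -1},
    {"offset": [0,0,0],"dr": [0,0,0],"jaw": -1},
  ],
)

```text
t: 8.3
tcp_pos: [0.5518, -0.0387, 0.1182]
orientation: [0.179, 0.984, 0.0, -0.0]
wrist_force: [-0.4, -0.3, -1.3]
finger_gap: 0.315
grip_force: 30.0
```

Emit:
play_rows(
  rows=[
    {"offset": [0,0,1],"dr": [0,0,0],"jaw": -1},
    {"offset": [0,0,0.5],"dr": [0,0,0],"jaw": -1},
    {"offset": [0,0,0],"dr": [0,0,0],"jaw": -1},
  ],
)

```text
t: 8.68
tcp_pos: [0.5521, -0.0387, 0.1174]
orientation: [0.179, 0.984, 0.0, 0.0]
wrist_force: [-1.9, 0.6, 5.0]
finger_gap: 0.314
grip_force: 30.0
```

Emit:
play_rows(
  rows=[
    {"offset": [0,0,0],"dr": [0,0,0],"jaw": -0.1},
    {"offset": [0,0,0],"dr": [0,0,0],"jaw": -0.1},
    {"offset": [0,0,-10],"dr": [0,0,0],"jaw": -0.1},
    {"offset": [0,0,-15],"dr": [0,0,0],"jaw": -0.1},
    {"offset": [0,0,-40],"dr": [0,0,0],"jaw": -0.1},
    {"offset": [0,0,-50],"dr": [0,0,0],"jaw": -0.1},
    {"offset": [0,0,-50],"dr": [0,0,0],"jaw": -0.1},
    {"offset": [0,0,-10],"dr": [0,0,0],"jaw": -0.1},
  ],
)

```text
t: 9.68
tcp_pos: [0.5536, -0.0391, 0.2971]
orientation: [0.18, 0.984, 0.001, 0.004]
wrist_force: [0.3, 0.2, -0.3]
finger_gap: 0.448
grip_force: 0.0
```

The pipe touched the floor (5 N at z 0.1174) and was released. Next is the swing arm. I'll work out the pushing arc for closed fingers.

```bash
cat >>h.py <<'E'
P=np.array([.637,-.047]);H=np.pi-.09
def push(s,gap=0,rho=.125,phi=.36):
    a=H+s;u=np.array([np.cos(a),np.sin(a)]);n=np.array([-u[1],u[0]])
    xt=np.array([-np.cos(phi),np.sin(phi)]);yt=np.array([np.sin(phi),np.cos(phi)])
    return P+rho*u+n*(.009+.0095*abs(n@xt)+.015*abs(n@yt)+gap)
E
python3 - <<'E'
from h import *
t=robot.grab_frame("top");s=robot.grab_frame("scene")
b=cv2.resize(s[185:310,205:365],None,fx=4.5,fy=4.5,interpolation=cv2.INTER_CUBIC)
cv2.imwrite("pics/g3.png",b[:,:,::-1])
q=push(1.54,.025);to([*q,.25]);print(q)
S=np.r_[1.54,np.arange(1.45,-.01,-.1),-.02]
W=np.array([q]+[push(x) for x in S])
phi=.36;M=np.array([[-np.cos(phi),np.sin(phi)],[np.sin(phi),np.cos(phi)]])
print(np.c_[S,(np.diff(W,axis=0)@M.T*1000).round(1),W[1:].round(4)])
E
```

```text
t 9.78 tcp [ 0.5525 -0.0388  0.2939] phi 0.3608 tilt [ 3.8e-03  6.0e-04 -1.0e+00] F [-0.4 -0.2  0.1] gap mm 39.4
offset mm [-156.9  -88.2   44.3]
[ 0.66837968 -0.17672666]
[[ 1.540e+00  2.430e+01 -5.900e+00  6.436e-01 -1.737e-01]
 [ 1.450e+00  1.180e+01 -4.300e+00  6.310e-01 -1.735e-01]
 [ 1.350e+00  1.360e+01 -3.400e+00  6.171e-01 -1.719e-01]
 [ 1.250e+00  1.250e+01 -1.900e+00  6.047e-01 -1.693e-01]
 [ 1.150e+00  1.120e+01 -9.000e-01  5.939e-01 -1.661e-01]
 [ 1.050e+00  1.140e+01  2.000e-01  5.833e-01 -1.620e-01]
 [ 9.500e-01  1.150e+01  1.200e+00  5.729e-01 -1.568e-01]
 [ 8.500e-01  1.150e+01  2.300e+00  5.630e-01 -1.506e-01]
 [ 7.500e-01  1.140e+01  3.400e+00  5.535e-01 -1.433e-01]
 [ 6.500e-01  1.120e+01  4.600e+00  5.447e-01 -1.351e-01]
 [ 5.500e-01  1.080e+01  5.700e+00  5.366e-01 -1.260e-01]
 [ 4.500e-01  1.030e+01  6.900e+00  5.294e-01 -1.159e-01]
 [ 3.500e-01  9.700e+00  8.000e+00  5.231e-01 -1.050e-01]
 [ 2.500e-01  9.000e+00  9.100e+00  5.179e-01 -9.330e-02]
 [ 1.500e-01  8.100e+00  1.010e+01  5.138e-01 -8.100e-02]
 [ 5.000e-02  7.100e+00  1.100e+01  5.111e-01 -6.820e-02]
 [-2.000e-02  4.300e+00  8.200e+00  5.099e-01 -5.900e-02]]
```

View pics/g3.png

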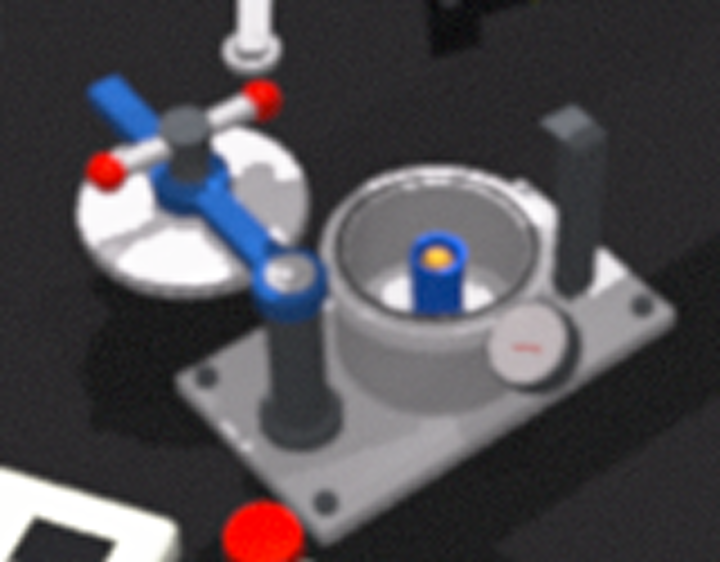

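The pipe stands seated, with the post top visible in its bore at (437,258) in the crop. I'll move above the push start.

Emit:
play_rows(
  rows=[
    {"offset": [-20,-12,0],"dr": [0,0,0],"jaw": -1},
    {"offset": [-45,-25,0],"dr": [0,0,0],"jaw": -1},
    {"offset": [-45,-25,0],"dr": [0,0,0],"jaw": -1},
    {"offset": [-32,-18,0],"dr": [0,0,0],"jaw": -1},
    {"offset": [-15,-8,0],"dr": [0,0,0],"jaw": -1},
    {"offset": [0,0,40],"dr": [0,0,0],"jaw": -1},
    {"offset": [0,0,20],"dr": [0,0,0],"jaw": -1},
    {"offset": [0,0,0],"dr": [0,0,0],"jaw": -1},
  ],
)

```text
t: 10.78
tcp_pos: [0.6663, -0.1756, 0.2287]
orientation: [0.179, 0.984, 0.0, -0.003]
wrist_force: [0.9, 0.6, 0.3]
finger_gap: 0.006
grip_force: 0.0
```

Emit:
play_rows(
  rows=[
    {"offset": [0,0,0],"dr": [0,0,0],"jaw": -1},
    {"offset": [0,0,0],"dr": [0,0,0],"jaw": -1},
  ],
)

```text
t: 11.02
tcp_pos: [0.6683, -0.1765, 0.2335]
orientation: [0.179, 0.984, 0.0, 0.001]
wrist_force: [-0.1, -0.0, 0.2]
finger_gap: 0.006
grip_force: 0.0
```

```bash
python3 -c "
from h import *
to([*push(1.54,.025),.174])"
```

```text
t 11.03 tcp [ 0.6683 -0.1765  0.2335] phi 0.3605 tilt [ 2.6e-03 -4.0e-04 -1.0e+00] F [-0.1 -0.   0.2] gap mm 0.5
offset mm [ 0.  -0.2 59.5]
```

Emit:
play_rows(
  rows=[
    {"offset": [0,0,20],"dr": [0,0,0],"jaw": -1},
    {"offset": [0,0,20],"dr": [0,0,0],"jaw": -1},
    {"offset": [0,0,18],"dr": [0,0,0],"jaw": -1},
    {"offset": [0,0,0],"dr": [0,0,0],"jaw": -1},
    {"offset": [0,0,0],"dr": [0,0,0],"jaw": -1},
    {"offset": [10,-3,0],"dr": [0,0,0],"jaw": -1},
    {"offset": [12,-3,0],"dr": [0,0,0],"jaw": -1},
    {"offset": [0,0,0],"dr": [0,0,0],"jaw": -1},
  ],
)

```text
t: 12.02
tcp_pos: [0.644, -0.1745, 0.1744]
orientation: [0.18, 0.984, 0.0, 0.0]
wrist_force: [-0.2, -1.1, -0.3]
finger_gap: 0.004
grip_force: 0.0
```

Emit:
play_rows(
  rows=[
    {"offset": [7,-2.2,0],"dr": [0,0,0],"jaw": -1},
    {"offset": [7,-2.2,0],"dr": [0,0,0],"jaw": -1},
    {"offset": [6.8,-1.7,0],"dr": [0,0,0],"jaw": -1},
    {"offset": [6.8,-1.7,0],"dr": [0,0,0],"jaw": -1},
    {"offset": [12.5,-1.9,0],"dr": [0,0,0],"jaw": -1},
    {"offset": [11.2,-0.9,0],"dr": [0,0,0],"jaw": -1},
  ],
)

```text
t: 12.78
tcp_pos: [0.5962, -0.1646, 0.1749]
orientation: [0.179, 0.984, 0.001, 0.004]
wrist_force: [7.9, 0.7, -1.8]
finger_gap: 0.006
grip_force: 3.3
```

```bash
python3 - <<'E'
from h import *
to([*push(1.15),.174])
t=robot.grab_frame("top");s=robot.grab_frame("scene")
print("scene",[b for b in blobs(s,(100,150,60),(125,255,255)) if b[1][0]<300 and b[1][1]>100])
print([b for b in blobs(s,(0,180,100),(4,255,255))])
E
```

```text
t 12.78 tcp [ 0.5962 -0.1646  0.1749] phi 0.3594 tilt [ 8.3e-03  5.0e-04 -1.0e+00] F [ 7.9  0.7 -1.8] gap mm 0.5
offset mm [ 1.6 -2.3  0.9]
scene [([254, 216, 17, 26, 206], [262.7, 227.3]), ([260, 242, 17, 14, 105], [268.3, 250.9])]
[([277, 203, 7, 8, 45], [279.9, 206.4]), ([237, 210, 5, 8, 29], [238.8, 213.9]), ([254, 296, 19, 18, 251], [263.1, 304.7])]
```

Arm is moving with 8 N. Continue.

Emit:
play_rows(
  rows=[
    {"offset": [11.4,0.2,0],"dr": [0,0,0],"jaw": -1},
    {"offset": [11.5,1.2,0],"dr": [0,0,0],"jaw": -1},
    {"offset": [11.5,2.3,0],"dr": [0,0,0],"jaw": -1},
    {"offset": [11.4,3.4,0],"dr": [0,0,0],"jaw": -1},
    {"offset": [11.2,4.6,0],"dr": [0,0,0],"jaw": -1},
    {"offset": [10.8,5.7,0],"dr": [0,0,0],"jaw": -1},
    {"offset": [10.3,6.9,0],"dr": [0,0,0],"jaw": -1},
  ],
)

```text
t: 13.75
tcp_pos: [0.5312, -0.1176, 0.1754]
orientation: [0.18, 0.984, -0.001, 0.004]
wrist_force: [6.9, -3.5, 0.7]
finger_gap: 0.005
grip_force: 3.0
```

```bash
python3 - <<'E'
from h import *
to([*push(.45),.174])
s=robot.grab_frame("scene")
print([b for b in blobs(s,(0,180,100),(4,255,255),8)])
E
```

```text
t 13.75 tcp [ 0.5312 -0.1176  0.1754] phi 0.3619 tilt [ 0.0077 -0.0033 -1.    ] F [ 6.9 -3.5  0.7] gap mm 0.4
offset mm [2.4 1.  1.4]
[([264, 203, 6, 8, 41], [266.3, 206.3]), ([301, 213, 7, 7, 40], [304.0, 216.1]), ([254, 296, 19, 18, 251], [263.0, 304.7])]
```

Emit:
play_rows(
  rows=[
    {"offset": [9.7,8.0,0],"dr": [0,0,0],"jaw": -1},
    {"offset": [9.0,9.1,0],"dr": [0,0,0],"jaw": -1},
    {"offset": [8.1,10.1,0],"dr": [0,0,0],"jaw": -1},
    {"offset": [3.6,5.5,0],"dr": [0,0,0],"jaw": -1},
    {"offset": [3.5,5.5,0],"dr": [0,0,0],"jaw": -1},
    {"offset": [0,0,0],"dr": [0,0,0],"jaw": -1},
  ],
)

```text
t: 14.55
tcp_pos: [0.5113, -0.0699, 0.1745]
orientation: [0.18, 0.984, -0.001, 0.001]
wrist_force: [2.4, -2.4, 0.6]
finger_gap: 0.009
grip_force: 1.6
```

```bash
python3 - <<'E'
from h import *
to([*push(0),.174])
s=robot.grab_frame("scene")
print([b for b in blobs(s,(0,180,100),(4,255,255),8)])
E
```

```text
t 14.55 tcp [ 0.5113 -0.0699  0.1745] phi 0.3615 tilt [ 0.002  -0.0025 -1.    ] F [ 2.4 -2.4  0.6] gap mm 0.8
offset mm [4.  7.4 0.5]
[([281, 204, 7, 8, 38], [283.6, 207.1]), ([310, 224, 6, 7, 34], [312.4, 227.3]), ([254, 296, 19, 18, 253], [263.1, 304.7])]
```

Emit:
play_rows(
  rows=[
    {"offset": [1.2,2.8,0],"dr": [0,0,0],"jaw": -1},
    {"offset": [1,2.8,0],"dr": [0,0,0],"jaw": -1},
    {"offset": [0.8,2,0],"dr": [0,0,0],"jaw": -1},
    {"offset": [0,0,0],"dr": [0,0,0],"jaw": -1},
  ],
)

```text
t: 15.1
tcp_pos: [0.5106, -0.062, 0.1742]
orientation: [0.18, 0.984, -0.001, 0.0]
wrist_force: [1.9, -4.9, 3.4]
finger_gap: 0.005
grip_force: 2.2
```

Emit:
play_rows(
  rows=[
    {"offset": [0.5,1.9,0],"dr": [0,0,0],"jaw": -1},
    {"offset": [0.3,1,0],"dr": [0,0,0],"jaw": -1},
    {"offset": [0,0,0],"dr": [0,0,0],"jaw": -1},
  ],
)

```text
t: 15.48
tcp_pos: [0.5107, -0.0591, 0.1742]
orientation: [0.18, 0.984, -0.001, 0.0]
wrist_force: [1.4, -5.7, 3.6]
finger_gap: 0.006
grip_force: 2.4
```

Emit:
play_rows(
  rows=[
    {"offset": [0.5,1.9,0],"dr": [0,0,0],"jaw": -1},
    {"offset": [0.3,1,0],"dr": [0,0,0],"jaw": -1},
    {"offset": [0,0,0],"dr": [0,0,0],"jaw": -1},
  ],
)

```text
t: 15.85
tcp_pos: [0.5108, -0.0561, 0.1742]
orientation: [0.18, 0.984, -0.001, -0.0]
wrist_force: [1.2, -5.3, 3.8]
finger_gap: 0.001
grip_force: 2.4
```

Emit:
play_rows(
  rows=[
    {"offset": [0.5,1.9,0],"dr": [0,0,0],"jaw": -1},
    {"offset": [0.3,1,0],"dr": [0,0,0],"jaw": -1},
    {"offset": [0,0,0],"dr": [0,0,0],"jaw": -1},
  ],
)

```text
t: 16.23
tcp_pos: [0.5108, -0.054, 0.1742]
orientation: [0.18, 0.984, -0.002, -0.0]
wrist_force: [-0.2, -5.6, 4.1]
finger_gap: 0.005
grip_force: 3.3
```

Emit:
play_rows(
  rows=[
    {"offset": [0.5,1.9,0],"dr": [0,0,0],"jaw": -1},
    {"offset": [0.3,1,0],"dr": [0,0,0],"jaw": -1},
    {"offset": [0,0,0],"dr": [0,0,0],"jaw": -1},
  ],
)

```text
t: 16.6
tcp_pos: [0.5109, -0.0535, 0.1743]
orientation: [0.181, 0.983, -0.003, 0.0]
wrist_force: [0.1, -11.7, 5.2]
finger_gap: 0.003
grip_force: 5.9
```

Emit:
play_rows(
  rows=[
    {"offset": [0.5,1.9,0],"dr": [0,0,0],"jaw": -1},
    {"offset": [0,0,0],"dr": [0,0,0],"jaw": -1},
  ],
)

```text
t: 16.85
tcp_pos: [0.5109, -0.0532, 0.1743]
orientation: [0.181, 0.983, -0.005, 0.0]
wrist_force: [-1.1, -14.8, 6.0]
finger_gap: 0.008
grip_force: 7.6
```

```bash
python3 - <<'E'
from h import *
to([*push(0),.174])
s=robot.grab_frame("scene")
print([b for b in blobs(s,(0,180,100),(4,255,255),8)])
print("hub home pix",pix("scene",[.5523,-.0391,.146]),"balls",pix("scene",[[.5485,-.0809,.138],[.556,.003,.138]]))
b=cv2.resize(s[165:310,215:375],None,fx=4,fy=4,interpolation=cv2.INTER_CUBIC)
cv2.imwrite("pics/g4.png",b[:,:,::-1])
E
```

```text
t 16.85 tcp [ 0.5109 -0.0532  0.1743] phi 0.365 tilt [-0.0015 -0.009  -1.    ] F [ -1.1 -14.8   6. ] gap mm 0.7
offset mm [-2.3 -8.1  0.4]
[([285, 205, 9, 9, 38], [288.3, 208.2]), ([311, 228, 7, 7, 35], [314.2, 231.0]), ([254, 296, 19, 18, 249], [263.0, 304.7])]
hub home pix [[300.84029198 216.92634252]] balls [[288.60609724 209.14754252]
 [313.79311858 230.75111052]]
```

View pics/g4.png

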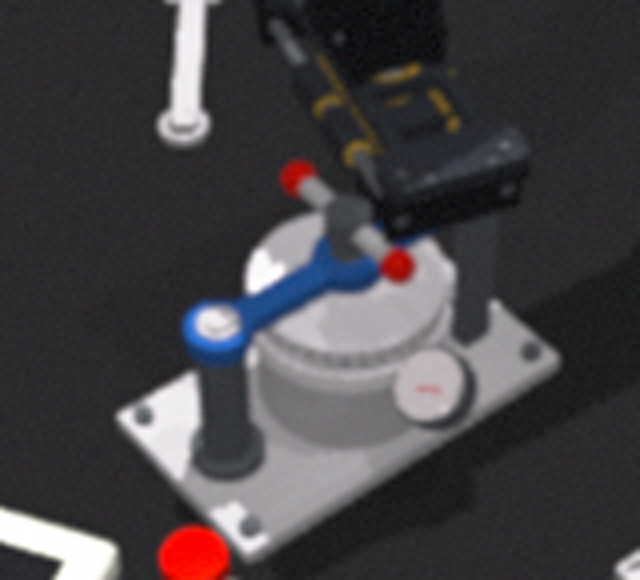

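The arm is home: force rose from 5.6 to 15 N with no further motion, and the balls at (288,208) and (314,231) match the predicted home positions. I'll retract the pusher and go up.

Emit:
play_rows(
  rows=[
    {"offset": [-4,-9,0],"dr": [0,0,0],"jaw": -1},
    {"offset": [-5,-14,0],"dr": [0,0,0],"jaw": -1},
    {"offset": [0,0,-20],"dr": [0,0,0],"jaw": -0.2},
    {"offset": [0,0,-40],"dr": [0,0,0],"jaw": 0.3},
    {"offset": [0,0,-10],"dr": [0,0,0],"jaw": 0.3},
    {"offset": [0,0,0],"dr": [0,0,0],"jaw": 0.3},
    {"offset": [0,0,0],"dr": [0,0,0],"jaw": 0.3},
  ],
)

```text
t: 17.77
tcp_pos: [0.5112, -0.0705, 0.2423]
orientation: [0.179, 0.984, -0.0, -0.001]
wrist_force: [-0.2, -0.1, 0.5]
finger_gap: 0.485
grip_force: 0.0
```

```bash
python3 - <<'E'
from h import *
to([.5523,-.0391,.245])
print(robot.read_state()["joints"].round(3))
s=robot.grab_frame("scene")
bl=blobs(s,(0,180,100),(4,255,255),8);print(bl)
A=onz("scene",bl[0][1],.138);B=onz("scene",bl[1][1],.138);print(A,B,(A+B)/2,np.arctan2(*(B-A)[:2]))
t=robot.grab_frame("top");bl=blobs(t,(0,170,90),(5,255,255),5);print(bl)
for b in bl: print(onz("top",b[1],.138))
E
```

```text
t 17.77 tcp [ 0.5112 -0.0705  0.2423] phi 0.3606 tilt [-2.6e-03  2.0e-04 -1.0e+00] F [-0.2 -0.1  0.5] gap mm 42.2
offset mm [-27.4  43.9  -2.8]
[-0.354  0.065  0.46   1.861 -0.031  1.225  1.326]
[([285, 205, 8, 9, 38], [288.4, 208.2]), ([311, 228, 7, 7, 36], [314.1, 231.0]), ([255, 296, 18, 18, 250], [263.2, 304.7])]
[ 0.54677021 -0.08340788  0.138     ] [0.5560581  0.00394908 0.138     ] [ 0.55141415 -0.0397294   0.138     ] 0.10592312656375691
[([274, 161, 13, 14, 147], [280.2, 167.4]), ([461, 191, 7, 1, 7], [464.0, 191.0]), ([448, 193, 12, 7, 18], [453.6, 195.8]), ([447, 201, 3, 5, 7], [448.1, 202.6]), ([447, 208, 4, 12, 12], [447.7, 213.5]), ([483, 212, 2, 5, 5], [483.4, 214.0]), ([478, 218, 7, 9, 16], [481.1, 221.8]), ([448, 221, 5, 2, 5], [450.0, 221.4]), ([462, 228, 8, 1, 8], [465.5, 228.0])]
[0.76771122 0.08319922 0.138     ]
[ 0.72034401 -0.31677557  0.138     ]
[ 0.70934799 -0.29432244  0.138     ]
[ 0.69409234 -0.28228319  0.138     ]
[ 0.67003139 -0.28098467  0.138     ]
[ 0.67014694 -0.35667792  0.138     ]
[ 0.65300644 -0.35132534  0.138     ]
[ 0.65278364 -0.28554205  0.138     ]
[ 0.63893715 -0.31803939  0.138     ]
```

Emit:
play_rows(
  rows=[
    {"offset": [-13.5,21.7,0],"dr": [0,0,0],"jaw": 0.3},
    {"offset": [-13.5,21.7,0],"dr": [0,0,0.13],"jaw": 0.3},
    {"offset": [0,0,0],"dr": [0,0,0.17],"jaw": 0.3},
    {"offset": [0,0,0],"dr": [0,0,0.17],"jaw": 0.3},
    {"offset": [0,0,0],"dr": [0,0,0.17],"jaw": 0.3},
    {"offset": [0,0,0],"dr": [0,0,0.17],"jaw": 0.3},
    {"offset": [0,0,0],"dr": [0,0,0.17],"jaw": 0.3},
    {"offset": [0,0,0],"dr": [0,0,0.17],"jaw": 0.3},
  ],
)

```text
t: 18.88
tcp_pos: [0.5521, -0.0395, 0.2428]
orientation: [0.688, 0.726, -0.001, -0.001]
wrist_force: [0.3, -0.1, -0.5]
finger_gap: 0.65
grip_force: 0.0
```

Emit:
play_rows(
  rows=[
    {"offset": [0,0,0],"dr": [0,0,0.14],"jaw": 0.3},
    {"offset": [0,0,0],"dr": [0,0,0],"jaw": 0.3},
    {"offset": [0,0,0],"dr": [0,0,0],"jaw": 0.3},
  ],
)

```text
t: 19.25
tcp_pos: [0.5524, -0.0395, 0.2433]
orientation: [0.734, 0.679, -0.0, -0.0]
wrist_force: [0.2, 0.3, 0.2]
finger_gap: 0.648
grip_force: 0.0
```

```bash
python3 - <<'E'
from h import *
to([.5518,-.0394,.190])
print(robot.read_state()["joints"].round(3))
E
```

```text
t 19.25 tcp [ 0.5524 -0.0395  0.2433] phi 1.6483 tilt [-9.e-04 -1.e-04 -1.e+00] F [0.2 0.3 0.2] gap mm 56.4
offset mm [ 0.1 -0.5 53.3]
[-0.468  0.155  0.543  1.777 -0.085  1.233  0.02 ]
```

Emit:
play_rows(
  rows=[
    {"offset": [0,0,12],"dr": [0,0,0],"jaw": 0.3},
    {"offset": [0,0,12],"dr": [0,0,0],"jaw": 0.3},
    {"offset": [0,0,12],"dr": [0,0,0],"jaw": 0.3},
    {"offset": [0,0,11],"dr": [0,0,0],"jaw": 0.3},
    {"offset": [0,0,0],"dr": [0,0,0],"jaw": -1},
    {"offset": [0,0,0],"dr": [0,0,0],"jaw": -1},
    {"offset": [0,0,0],"dr": [0,0,0],"jaw": -1},
    {"offset": [0,0,0],"dr": [0,0,0],"jaw": -1},
  ],
)

```text
t: 20.25
tcp_pos: [0.5523, -0.0396, 0.1972]
orientation: [0.735, 0.678, -0.0, -0.0]
wrist_force: [-2.7, 0.4, 5.6]
finger_gap: 0.286
grip_force: 30.1
```

```bash
python3 - <<'E'
from h import *
to([.5518,-.0394,.196])
E
```

```text
t 20.25 tcp [ 0.5523 -0.0396  0.1972] phi 1.6507 tilt [-7.e-04  4.e-04 -1.e+00] F [-2.7  0.4  5.6] gap mm 24.9
offset mm [ 0.1 -0.5  1.2]
```

Hub gripped. Turn clockwise.

Emit:
play_rows(
  rows=[
    {"offset": [0,0,0.2],"dr": [0,0,0.1],"jaw": -1},
    {"offset": [0,0,0.2],"dr": [0,0,0.16],"jaw": -1},
    {"offset": [0,0,0.2],"dr": [0,0,0.16],"jaw": -1},
    {"offset": [0,0,0.2],"dr": [0,0,0.16],"jaw": -1},
    {"offset": [0,0,0.2],"dr": [0,0,0.16],"jaw": -1},
  ],
)

```text
t: 20.88
tcp_pos: [0.5516, -0.0393, 0.1962]
orientation: [0.931, 0.364, -0.001, -0.001]
wrist_force: [-5.2, 0.5, 4.6]
finger_gap: 0.291
grip_force: 30.0
```

```bash
cat >>h.py <<'E'
def bar(z):
    s=robot.grab_frame("scene")
    bl=[b for b in blobs(s,(0,170,90),(5,255,255),8) if b[1][1]<270 and 270<b[1][0]<330];print([(b[0][4],b[1]) for b in bl])
    p=[onz("scene",b[1],z) for b in bl]
    for q in p: d=q-[.5520,-.0394,z];print("ball dist mm",round(1000*np.hypot(*d[:2]),1),"phi of bar",round(np.arctan2(d[0],d[1]),3))
E
python3 - <<'E'
from h import *
to([.5520,-.0394,.196]);print(robot.read_state()['ft_torque'],robot.read_state()["joints"].round(2));bar(.137)
E
```

```text
t 20.88 tcp [ 0.5516 -0.0393  0.1962] phi 2.3954 tilt [-0.0025  0.0011 -1.    ] F [-5.2  0.5  4.6] gap mm 25.3
offset mm [0.2 0.4 0.2]
[0.1047418  1.14080421 0.17082037] [-0.53  0.21  0.62  1.83 -0.13  1.14 -0.69]
[(18, [303.3, 206.1]), (33, [300.1, 234.5])]
ball dist mm 43.4 phi of bar -2.253
ball dist mm 43.0 phi of bar 0.804
```

Emit:
play_rows(
  rows=[
    {"offset": [0,0,0.2],"dr": [0,0,0.16],"jaw": -1},
    {"offset": [0,0,0.2],"dr": [0,0,0.16],"jaw": -1},
    {"offset": [0,0,0.2],"dr": [0,0,0.16],"jaw": -1},
    {"offset": [0,0,0.2],"dr": [0,0,0.16],"jaw": -1},
    {"offset": [0,0,0.2],"dr": [0,0,0.16],"jaw": -1},
  ],
)

```text
t: 21.55
tcp_pos: [0.5513, -0.0385, 0.1952]
orientation: [1.0, -0.027, -0.002, -0.001]
wrist_force: [-5.2, 2.8, 6.3]
finger_gap: 0.29
grip_force: 30.0
```

```bash
python3 - <<'E'
from h import *
to([.5520,-.0394,.195]);print(robot.read_state()['ft_torque'],robot.read_state()["joints"].round(2));bar(.136)
E
```

```text
t 21.55 tcp [ 0.5513 -0.0385  0.1952] phi -3.0883 tilt [-0.0035  0.0023 -1.    ] F [-5.2  2.8  6.3] gap mm 25.2
offset mm [0.7 0.9 0.2]
[0.46255961 1.49964249 0.11190755] [-0.62  0.22  0.72  1.84 -0.16  1.15 -1.46]
[(33, [286.1, 229.5])]
ball dist mm 41.0 phi of bar 1.605
```

Emit:
play_rows(
  rows=[
    {"offset": [0.2,0.2,0.2],"dr": [0,0,0.16],"jaw": -1},
    {"offset": [0.2,0.2,0.2],"dr": [0,0,0.16],"jaw": -1},
    {"offset": [0,0,0.2],"dr": [0,0,0.16],"jaw": -1},
    {"offset": [0,0,0.2],"dr": [0,0,0.16],"jaw": -1},
    {"offset": [0,0,0.2],"dr": [0,0,0.16],"jaw": -1},
    {"offset": [0,0,0.2],"dr": [0,0,0.12],"jaw": -1},
  ],
)

```text
t: 22.35
tcp_pos: [0.5518, -0.0377, 0.194]
orientation: [0.884, -0.467, -0.003, -0.001]
wrist_force: [-6.2, 4.5, 6.1]
finger_gap: 0.29
grip_force: 30.0
```

```bash
python3 - <<'E'
from h import *
to([.5520,-.0394,.194]);print(robot.read_state()['ft_torque'],robot.read_state()["joints"].round(2));bar(.135)
E
```

```text
t 22.35 tcp [ 0.5518 -0.0377  0.194 ] phi -2.1702 tilt [-0.0035  0.0042 -1.    ] F [-6.2  4.5  6.1] gap mm 25.2
offset mm [1.5 0.8 0. ]
[0.99727151 1.48734808 0.09389319] [-0.73  0.25  0.86  1.84 -0.21  1.15 -2.34]
[(32, [321.8, 224.1])]
ball dist mm 45.1 phi of bar -0.563
```

Emit:
play_rows(
  rows=[
    {"offset": [0,0,0],"dr": [0,0,0],"jaw": 0.3},
    {"offset": [0,0,0],"dr": [0,0,0],"jaw": 0.3},
    {"offset": [0,0,-15],"dr": [0,0,0],"jaw": 0.3},
    {"offset": [0,0,-25],"dr": [0,0,0],"jaw": 0.3},
    {"offset": [0,0,0],"dr": [0,0,-0.15],"jaw": 0.3},
    {"offset": [0,0,0],"dr": [0,0,-0.17],"jaw": 0.3},
    {"offset": [0,0,0],"dr": [0,0,-0.17],"jaw": 0.3},
    {"offset": [0,0,0],"dr": [0,0,-0.17],"jaw": 0.3},
  ],
)

```text
t: 23.4
tcp_pos: [0.5534, -0.0405, 0.2347]
orientation: [0.988, -0.151, 0.001, -0.0]
wrist_force: [-0.5, 0.1, 0.4]
finger_gap: 0.654
grip_force: 0.0
```

Emit:
play_rows(
  rows=[
    {"offset": [0,0,0],"dr": [0,0,-0.17],"jaw": 0.3},
    {"offset": [0,0,0],"dr": [0,0,-0.17],"jaw": 0.3},
    {"offset": [0,0,0],"dr": [0,0,-0.17],"jaw": 0.3},
    {"offset": [0,0,0],"dr": [0,0,-0.17],"jaw": 0.3},
    {"offset": [0,0,0],"dr": [0,0,-0.17],"jaw": 0.3},
    {"offset": [0,0,0],"dr": [0,0,-0.17],"jaw": 0.3},
    {"offset": [0,0,0],"dr": [0,0,-0.17],"jaw": 0.3},
    {"offset": [0,0,0],"dr": [0,0,-0.17],"jaw": 0.3},
  ],
)

```text
t: 24.4
tcp_pos: [0.5534, -0.0406, 0.2348]
orientation: [0.864, 0.504, 0.001, 0.0]
wrist_force: [0.1, 0.3, 0.2]
finger_gap: 0.651
grip_force: 0.0
```

Emit:
play_rows(
  rows=[
    {"offset": [0,0,0],"dr": [0,0,-0.17],"jaw": 0.3},
    {"offset": [0,0,0],"dr": [0,0,-0.17],"jaw": 0.3},
    {"offset": [0,0,0],"dr": [0,0,-0.17],"jaw": 0.3},
    {"offset": [0,0,0],"dr": [0,0,-0.17],"jaw": 0.3},
    {"offset": [0,0,0],"dr": [0,0,-0.17],"jaw": 0.3},
    {"offset": [0,0,0],"dr": [0,0,-0.17],"jaw": 0.3},
    {"offset": [0,0,0],"dr": [0,0,0],"jaw": 0.3},
    {"offset": [0,0,0],"dr": [0,0,0],"jaw": 0.3},
  ],
)

```text
t: 25.4
tcp_pos: [0.5532, -0.0403, 0.2341]
orientation: [0.512, 0.859, 0.0, 0.0]
wrist_force: [1.0, -0.0, 0.5]
finger_gap: 0.653
grip_force: 0.0
```

```bash
python3 - <<'E'
from h import *
to([.5520,-.0394,.193]);print(robot.read_state()["joints"].round(2));bar(.135)
E
```

```text
t 25.4 tcp [ 0.5532 -0.0403  0.2341] phi 1.0739 tilt [ 9.e-04 -0.e+00 -1.e+00] F [ 1.  -0.   0.5] gap mm 56.8
offset mm [ 1.4 -0.6 41.1]
[-0.46  0.16  0.54  1.79 -0.09  1.21  0.6 ]
[(49, [281.2, 217.5]), (32, [321.7, 224.2])]
ball dist mm 42.7 phi of bar 2.563
ball dist mm 44.9 phi of bar -0.555
```

Emit:
play_rows(
  rows=[
    {"offset": [2.6,-0.4,0],"dr": [0,0,-0.05],"jaw": 0.3},
    {"offset": [0,0,12],"dr": [0,0,0],"jaw": 0.3},
    {"offset": [0,0,15],"dr": [0,0,0],"jaw": 0.3},
    {"offset": [0,0,13],"dr": [0,0,0],"jaw": 0.3},
    {"offset": [0,0,0],"dr": [0,0,0],"jaw": -1},
    {"offset": [0,0,0],"dr": [0,0,0],"jaw": -1},
    {"offset": [0,0,0],"dr": [0,0,0],"jaw": -1},
    {"offset": [0,0,0],"dr": [0,0,0],"jaw": -1},
  ],
)

```text
t: 26.45
tcp_pos: [0.5518, -0.0379, 0.1941]
orientation: [0.489, 0.873, 0.001, 0.001]
wrist_force: [0.8, 1.1, 0.7]
finger_gap: 0.287
grip_force: 30.1
```

Emit:
play_rows(
  rows=[
    {"offset": [0,0,0.1],"dr": [0,0,0.1],"jaw": -1},
    {"offset": [0,0,0.2],"dr": [0,0,0.16],"jaw": -1},
    {"offset": [0,0,0.2],"dr": [0,0,0.16],"jaw": -1},
    {"offset": [0,0,0.2],"dr": [0,0,0.16],"jaw": -1},
    {"offset": [0,0,0.2],"dr": [0,0,0.16],"jaw": -1},
    {"offset": [0,0,0.2],"dr": [0,0,0.16],"jaw": -1},
  ],
)

```text
t: 27.2
tcp_pos: [0.552, -0.0378, 0.193]
orientation: [0.821, 0.571, 0.001, 0.001]
wrist_force: [1.0, -1.1, -0.6]
finger_gap: 0.285
grip_force: 30.0
```

```bash
python3 - <<'E'
from h import *
to([.5515,-.038,.193]);print(robot.read_state()['ft_torque'],robot.read_state()["joints"].round(2));bar(.134)
E
```

```text
t 27.2 tcp [ 0.552  -0.0378  0.193 ] phi 1.9254 tilt [ 2.e-03  1.e-04 -1.e+00] F [ 1.  -1.1 -0.6] gap mm 24.8
offset mm [-0.3 -0.4 -0. ]
[-0.08179412 -0.2818409   0.11322648] [-0.54  0.21  0.63  1.84 -0.14  1.13 -0.22]
[(37, [310.5, 233.9])]
ball dist mm 43.2 phi of bar 0.292
```

Emit:
play_rows(
  rows=[
    {"offset": [0,0,0.2],"dr": [0,0,0.16],"jaw": -1},
    {"offset": [0,0,0.2],"dr": [0,0,0.16],"jaw": -1},
    {"offset": [0,0,0.2],"dr": [0,0,0.16],"jaw": -1},
    {"offset": [0,0,0.2],"dr": [0,0,0.16],"jaw": -1},
    {"offset": [0,0,0.2],"dr": [0,0,0.16],"jaw": -1},
    {"offset": [0,0,0.2],"dr": [0,0,0.16],"jaw": -1},
    {"offset": [0,0,0.2],"dr": [0,0,0.16],"jaw": -1},
  ],
)

```text
t: 28.12
tcp_pos: [0.5522, -0.0381, 0.1916]
orientation: [0.999, 0.049, 0.001, 0.0]
wrist_force: [3.2, -0.6, -0.7]
finger_gap: 0.287
grip_force: 30.0
```

```bash
python3 - <<'E'
from h import *
to([.5515,-.038,.192]);print(robot.read_state()['ft_torque'],robot.read_state()["joints"].round(2));bar(.133)
E
```

```text
t 28.12 tcp [ 0.5522 -0.0381  0.1916] phi 3.0432 tilt [ 2.4e-03 -2.0e-04 -1.0e+00] F [ 3.2 -0.6 -0.7] gap mm 25.0
offset mm [-0.7 -0.1 -0.4]
[-0.22264018 -0.36192594  0.09306464] [-0.66  0.23  0.78  1.84 -0.18  1.13 -1.3 ]
[(32, [288.7, 232.6])]
ball dist mm 41.8 phi of bar 1.41
```

Emit:
play_rows(
  rows=[
    {"offset": [0,0,0.1],"dr": [0,0,0.1],"jaw": -1},
    {"offset": [0,0,0.1],"dr": [0,0,0.1],"jaw": -1},
    {"offset": [0,0,0],"dr": [0,0,0.08],"jaw": -1},
  ],
)

```text
t: 28.55
tcp_pos: [0.5521, -0.0382, 0.1913]
orientation: [0.996, -0.088, 0.001, 0.0]
wrist_force: [3.0, -0.4, -1.0]
finger_gap: 0.282
grip_force: 30.0
```

```bash
python3 - <<'E'
from h import *
to([.5515,-.038,.191]);print(robot.read_state()['ft_torque'],robot.read_state()["joints"].round(2));bar(.132)
E
```

```text
t 28.55 tcp [ 0.5521 -0.0382  0.1913] phi -2.965 tilt [ 2.3e-03 -5.0e-04 -1.0e+00] F [ 3.  -0.4 -1. ] gap mm 24.6
offset mm [-0.7 -0.   0.3]
[-0.19583554 -0.40484687  0.66721497] [-0.7   0.24  0.82  1.85 -0.19  1.13 -1.56]
[(32, [285.5, 230.5])]
ball dist mm 41.3 phi of bar 1.646
```

Emit:
play_rows(
  rows=[
    {"offset": [0,0,0],"dr": [0,0,0.08],"jaw": -1},
    {"offset": [0,0,0],"dr": [0,0,0.06],"jaw": -1},
    {"offset": [0,0,0],"dr": [0,0,0],"jaw": -1},
  ],
)

```text
t: 28.98
tcp_pos: [0.5512, -0.0379, 0.1912]
orientation: [0.988, -0.156, -0.0, -0.0]
wrist_force: [-1.8, -0.4, 3.5]
finger_gap: 0.291
grip_force: 30.0
```

```bash
python3 - <<'E'
from h import *
to([.5515,-.038,.191]);print(robot.read_state()['ft_torque']);bar(.132)
E
```

```text
t 28.98 tcp [ 0.5512 -0.0379  0.1912] phi -2.8275 tilt [-6.e-04  2.e-04 -1.e+00] F [-1.8 -0.4  3.5] gap mm 25.3
offset mm [0.4 0.  0.2]
[-0.08824002  0.48839755  0.48745   ]
[(32, [285.5, 230.4])]
ball dist mm 41.1 phi of bar 1.652
```

Emit:
play_rows(
  rows=[
    {"offset": [0,0,0],"dr": [0,0,0],"jaw": 0.3},
    {"offset": [0,0,0],"dr": [0,0,0],"jaw": 0.3},
    {"offset": [0,0,0],"dr": [0,0,0],"jaw": 0.3},
    {"offset": [0,0,-15],"dr": [0,0,0],"jaw": 0.3},
    {"offset": [0,0,-40],"dr": [0,0,0],"jaw": 0.3},
    {"offset": [0,0,-50],"dr": [0,0,0],"jaw": 0.3},
    {"offset": [0,0,-15],"dr": [0,0,0],"jaw": 0.3},
    {"offset": [0,0,0],"dr": [0,0,0],"jaw": 0.3},
  ],
)

```text
t: 30.02
tcp_pos: [0.5518, -0.0381, 0.3121]
orientation: [0.987, -0.159, 0.001, -0.001]
wrist_force: [0.4, -0.8, -1.3]
finger_gap: 0.649
grip_force: 0.0
```

```bash
python3 - <<'E'
from h import *
to([.5515,-.038,.3]);bar(.132)
s=robot.grab_frame("scene")
cv2.imwrite("pics/end.png",cv2.resize(s[120:420,160:560],(800,600))[:,:,::-1])
E
```

```text
t 30.02 tcp [ 0.5518 -0.0381  0.3121] phi -2.8225 tilt [ 2.5e-03  9.0e-04 -1.0e+00] F [ 0.4 -0.8 -1.3] gap mm 56.5
offset mm [-0.4  0.1 12.1]
[(36, [317.2, 211.6]), (32, [285.4, 230.3])]
ball dist mm 46.8 phi of bar -1.524
ball dist mm 41.1 phi of bar 1.661
```

View pics/end.png

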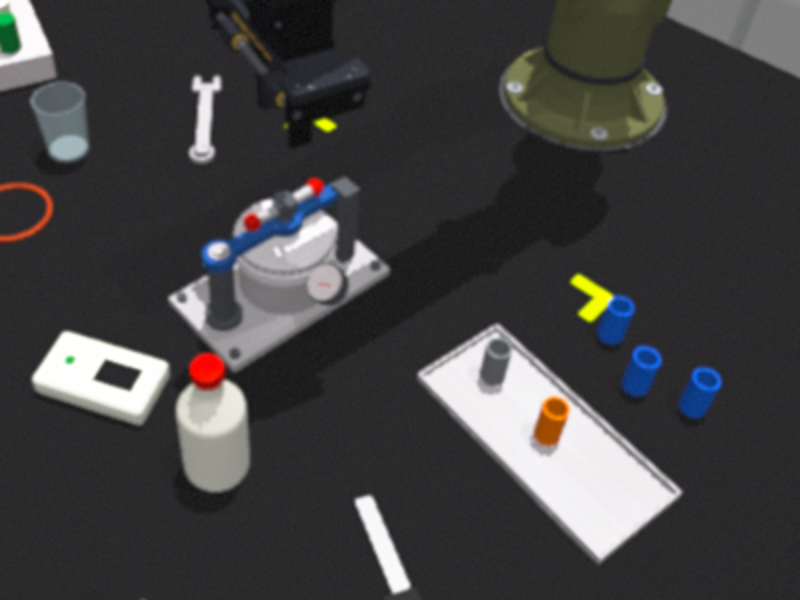

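The picture shows the arm in the catch (345,190), the cap down with its bar along the arm (balls at (252,222) and (315,186)), and everything else in place. The bar stayed at the same angle while the gripper slipped at 0.5–0.7 N m, so the cap is at its stop.

```bash
python3 -c "
from workcell import robot
print(robot.job_done())"
```

```text
the job is handed in; nothing more can be done
None
```

The job is handed in at about 30 s of robot time: the blue pipe is seated over the post, the swing arm is home in its catch, and the cap is screwed down to its stop.

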